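Weed out the out-of-date spices and hold the caddy up for wiping

TASK

Take the two out-of-date spice jars (red sticker on the lid) out of the caddy and set them in the recycling tub without dropping them from a height; the good jars stay upright in the caddy and nothing else on the worktop is to be disturbed. Then lift the caddy straight up about a hand's breadth (10 cm) off the worktop and hold it there, level and still, so that I can wipe underneath: finish while holding it in the air.

Things in the scene. Friction and masses are not known exactly. Their poses are not given: they have to be found in the camera images.
- caddy: loose bamboo spice caddy, a tray 168 mm (its x) by 240 mm (its y), walls 44 mm high, floor 8 mm, 320 to 500 g empty. Two rows of three cells (72 by 74 mm), centres at x = -43 and 43, y = -78, 0 and 78 mm, parted by strips 26 mm high and a middle board along y (14 mm thick, 58 mm high). Lids of jars in it are 98 mm above its underside. Origin: centre of the underside, z up
- caddy_grip (a point): middle of the caddy's flat handle rail, 128 mm above the underside, axes as the caddy. The rail runs along y over the middle board: 18 mm thick (x), 230 mm long, from 108 to 138 mm above the underside, on an 18 by 14 mm post at each end (y = -108 and 108 mm). If gripped away from the balance point of caddy and jars, the load can turn about the finger pads
- tub: open green recycling tub, 190 mm (its x) by 230 mm (its y), 100 mm high, walls and floor 5 mm, 0.7 kg, loose on the worktop, empty at the start. Origin: centre of the underside, z up
- reject_a: screw-top spice jar, 44 mm across, 90 mm tall (black lid: the top 18 mm, 44 mm across), clear with khaki filling and a white paper band, about 70 g (50 to 90 g); OUT OF DATE: a round red sticker, 33 mm across, covers most of the lid's top. Origin: centre of the underside, z up. It starts upright in one of the caddy's six cells, no telling which
- reject_b: screw-top spice jar, 44 mm across, 90 mm tall (black lid: the top 18 mm, 44 mm across), clear with brown filling and a white paper band, about 70 g (50 to 90 g); OUT OF DATE: a round red sticker, 33 mm across, covers most of the lid's top. Origin: centre of the underside, z up. It starts upright in one of the caddy's six cells, no telling which
- jar_a: screw-top spice jar, 44 mm across, 90 mm tall (black lid: the top 18 mm, 44 mm across), clear with orange filling and a white paper band, about 70 g (50 to 90 g); still good: plain black lid, no sticker. Origin: centre of the underside, z up. It starts upright in one of the caddy's six cells, no telling which
- jar_b: screw-top spice jar, 44 mm across, 90 mm tall (black lid: the top 18 mm, 44 mm across), clear with green filling and a white paper band, about 70 g (50 to 90 g); still good: plain black lid, no sticker. Origin: centre of the underside, z up. It starts upright in one of the caddy's six cells, no telling which
- jar_c: screw-top spice jar, 44 mm across, 90 mm tall (black lid: the top 18 mm, 44 mm across), clear with yellow filling and a white paper band, about 70 g (50 to 90 g); still good: plain black lid, no sticker. Origin: centre of the underside, z up. It starts upright in one of the caddy's six cells, no telling which
- jar_d: screw-top spice jar, 44 mm across, 90 mm tall (black lid: the top 18 mm, 44 mm across), clear with dark brown filling and a white paper band, about 70 g (50 to 90 g); still good: plain black lid, no sticker. Origin: centre of the underside, z up. It starts upright in one of the caddy's six cells, no telling which
- oil_bottle: green glass oil bottle, 62 mm across, 225 mm tall; bystander at the far side. Origin: centre of the underside
- mug: white mug, 82 mm across and 90 mm tall, handle at its +y; bystander at the far side. Origin: centre of the underside
- cleaner_spray: white and pink trigger spray bottle, 66 mm across, 218 mm tall; bystander at the far side. Origin: centre of the underside

How it is judged (in metres and radians):
On the way, in this order (a step that is already met when the one before it is completed fails the run):
1. both stickered jars lie or stand in the tub, let go and at rest, the caddy still standing on the worktop (x of reject_a in the frame of tub between -0.093 and 0.093 m and y of reject_a in the frame of tub between -0.113 and 0.113 m and z of reject_a in the frame of tub between 0 and 0.07 m and contact force between the fingers and reject_a below 0.1 N and linear speed of each of reject_a, reject_b below 0.05 m/s and x of reject_b in the frame of tub between -0.093 and 0.093 m and y of reject_b in the frame of tub between -0.113 and 0.113 m and z of reject_b in the frame of tub between 0 and 0.07 m and contact force between the fingers and reject_b below 0.1 N and height (world z) of caddy below 0.02 m), for 0.2 s.
2. the caddy is lifted at least 6 cm off the worktop in the gripper, level (height (world z) of caddy above 0.06 m and distance of caddy from where it was at the start of the episode below 0.18 m and angle between caddy's own z axis and vertical below 0.105 rad and contact force between the fingers and caddy above 3 N), for 0.3 s.
At the end, for the whole second after the job is handed in: The caddy hangs in the gripper alone, its underside 6 to 15 cm above the worktop and within 18 cm of where it stood, level within 6 degrees and still (under 3 cm/s), touching no tub, reject or bystander; the four good jars stand upright in it; both stickered jars are in the tub, let go and at rest (all of step 2 and height (world z) of caddy below 0.15 m and linear speed of caddy below 0.03 m/s and angular speed of caddy below 0.15 rad/s and contact force between caddy and tub below 0.3 N and contact force between caddy and oil_bottle below 0.3 N and contact force between caddy and mug below 0.3 N and contact force between caddy and cleaner_spray below 0.3 N and contact force between caddy and reject_a below 0.3 N and contact force between caddy and reject_b below 0.3 N and x of jar_a in the frame of caddy between -0.082 and 0.082 m and y of jar_a in the frame of caddy between -0.118 and 0.118 m and z of jar_a in the frame of caddy between 0 and 0.02 m and angle between each of jar_a, jar_b, jar_c, jar_d's own z axis and vertical below 0.35 rad and x of jar_b in the frame of caddy between -0.082 and 0.082 m and y of jar_b in the frame of caddy between -0.118 and 0.118 m and z of jar_b in the frame of caddy between 0 and 0.02 m and x of jar_c in the frame of caddy between -0.082 and 0.082 m and y of jar_c in the frame of caddy between -0.118 and 0.118 m and z of jar_c in the frame of caddy between 0 and 0.02 m and x of jar_d in the frame of caddy between -0.082 and 0.082 m and y of jar_d in the frame of caddy between -0.118 and 0.118 m and z of jar_d in the frame of caddy between 0 and 0.02 m and x of reject_a in the frame of tub between -0.093 and 0.093 m and y of reject_a in the frame of tub between -0.113 and 0.113 m and z of reject_a in the frame of tub between 0 and 0.07 m and contact force between the fingers and reject_a below 0.1 N and linear speed of each of reject_a, reject_b below 0.05 m/s and x of reject_b in the frame of tub between -0.093 and 0.093 m and y of reject_b in the frame of tub between -0.113 and 0.113 m and z of reject_b in the frame of tub between 0 and 0.07 m and contact force between the fingers and reject_b below 0.1 N); the arm keeps its last pose, push and grip.
It fails at once if the caddy is tipped by more than 17 degrees (angle between caddy's own z axis and vertical above 0.3 rad).
It fails at once if a good jar is taken out of the caddy, or tipped over in it (not (x of jar_a in the frame of caddy between -0.082 and 0.082 m and y of jar_a in the frame of caddy between -0.118 and 0.118 m and z of jar_a in the frame of caddy between 0 and 0.02 m and angle between jar_a's own z axis and vertical below 0.35 rad) or not (x of jar_b in the frame of caddy between -0.082 and 0.082 m and y of jar_b in the frame of caddy between -0.118 and 0.118 m and z of jar_b in the frame of caddy between 0 and 0.02 m and angle between jar_b's own z axis and vertical below 0.35 rad) or not (x of jar_c in the frame of caddy between -0.082 and 0.082 m and y of jar_c in the frame of caddy between -0.118 and 0.118 m and z of jar_c in the frame of caddy between 0 and 0.02 m and angle between jar_c's own z axis and vertical below 0.35 rad) or not (x of jar_d in the frame of caddy between -0.082 and 0.082 m and y of jar_d in the frame of caddy between -0.118 and 0.118 m and z of jar_d in the frame of caddy between 0 and 0.02 m and angle between jar_d's own z axis and vertical below 0.35 rad)).
It fails at once if a stickered jar is dropped: it falls freely at over 1.1 m/s (6 cm) ((contact force between the fingers and reject_a below 0.1 N and linear speed of reject_a above 1.1 m/s) or (contact force between the fingers and reject_b below 0.1 N and linear speed of reject_b above 1.1 m/s)).
It fails at once if a bystander is shoved by more than 3 cm (distance of any of oil_bottle, mug, cleaner_spray from where it was at the start of the episode above 0.03 m).
It fails at once if the tub is shoved by more than 4 cm or tipped (distance of tub from where it was at the start of the episode above 0.04 m or angle between tub's own z axis and vertical above 0.2 rad).
It also fails if it takes over 64 s, if anything falls off the work surface, if the arm or the gripper's body presses on something with over 40 N, if the wrist force passes 120 N, or if a joint passes its speed limit or range.

ROBOT

A 6-joint arm with a two-finger parallel gripper is mounted at the origin on the work surface. World frame = base frame: x ahead of the robot, y to its left, z up, the work surface at z = 0. Lengths are in m, angles in degrees, forces in N, time in s.
With the tool pointing down it reaches from about 0.35 to 0.975 m from the base axis. Payload 7.1 kg.
Tool frame: the origin (TCP) lies on the centre line of the jaws, within the pads' length; the fingertips stand 22 mm ahead of it and the grasp point (between the pads) lies 3 mm ahead of it; z points along the fingers, y is the line along which they close (so a half turn about z gives the same grasp; the last joint's range is limited). The gripper opens to 88 mm and grips with 3 to 60 N. Pads are 20 mm wide; open, the fingers measure 115 mm over their backs; the gripper's body (75 mm by 178 mm) begins 61 mm behind the grasp point.
Start: joints at [67.724, 24.242, 93.386, -0, 62.372, -1.089], TCP at [0.226, 0.583, 0.245] pointing down, gripper open.
Joint ranges: [-172.04, 172.04], [-51.8, 120.97], [4.93, 147.93], [-75.15, 255.16], [6.16, 154.13], [-145.62, 145.62]. Speed limits (degrees/s): [136.94, 136.94, 172.46, 180, 180, 180].

INTERFACE

Orientations are given as [roll, pitch, yaw] about the fixed x, y, z axes, in that order (R = Rz(yaw) Ry(pitch) Rx(roll)).
In Python, from station import * gives the robot as it stands.
- The arm moves only by the shell command python3 -m handwheel 'ROWS' [OPENING] [FORCE]. ROWS is a JSON list that holds a single list of rows (three levels of brackets), with 1 to 5 rows, each of 4 numbers: dx, dy, dz in parts of the range, where 1.0 means 0.75 m, then a turn about the tool's z in shares of 90 degrees (1.0 is 90 degrees); each row is the pose to reach, as a shift and turn from the pose commanded when the command began, along the tool's axes at that moment; what a row does not reach only later rows make up. A row lasts 1/8 s, in which the tool goes at most 0.0625 m and 10.7 degrees, less where a joint would pass 70% of its speed; a pose out of reach is approached as far as the arm can. OPENING is the finger opening in m, set as the command begins (- or left out keeps the last). The fingers move at their own pace and stop on an object; FORCE is the grip in N (left out, the last holds). Time passes only in rows, so rows that do not move let the fingers close. It prints the time, the measured TCP pose, the force, the opening and the grip force at its end. No shift or turn number may pass 1 either way. Input that does not fit is refused with a message, and nothing moves.
- sense(): the state, without advancing time (a new reading comes with each control period).
- get_image(name): name is "side" or "top" or "wrist"; returns a dict with "color" (384x512x3 uint8, red, green, blue), "fx", "fy", "cx", "cy" (pixels), "k1" (the pictures are not rectified: a ray, as slopes to the right and down, at radius r is drawn at 1 + k1 r^2 times it, then the intrinsics apply), "R" (3x3) and "t" (3): a world point X has camera coordinates R X + t; the wrist camera has in their place "tool_from_camera" (4x4, takes a point from camera to tool coordinates, whose origin is the TCP and whose axes are the flange's). Camera axes: x right, y down, z forward; pixel columns grow to the right and rows downward; lengths in m; the calibration is good to about 2 mm. A picture is of the moment at which its call begins: read the wrist's pose just before it. There is no depth.
- close_job(): hands the job in; it is judged then, once.
The state is a dict: "t": time; "joint_pos": joint angles; "qd": joint speeds; "effort": joint torques, N m; "tool_pos": TCP position; "orientation": TCP orientation; "force": force on the tool from outside, world axes, zero at the start; "torque": the same for the moment, N m; "gripper_width": finger opening in m; "finger_force": force on a finger pad.
Only numpy, scipy, OpenCV 4.12 (cv2) and the standard library are available. Lean on these libraries where they do the work, as an engineer would, in place of code of your own. Each camera call takes 0.05 s, during which the arm holds its last target. There are 200 camera calls.

## Working session

There is one attempt and no reset: what is moved stays moved. The work goes in short steps, Python scripts to look and compute and a shell command to move; the robot and the scene stay as the last step left them, time stands still between calls to the robot, and variables do not carry over. Pictures are saved under pics/ and viewed, at most 10 in all, crops included, and the job is handed in when it is done.

```bash
ls; mkdir -p pics
python3 - <<'E'
from station import *
import cv2
s=sense(); print(s)
for n in("top","side"):
    im=get_image(n); cv2.imwrite(f"pics/{n}0.png",im["color"][:,:,::-1])
    print({k:v for k,v in im.items() if k!="color"})
E
```

```text
pics
{'t': 0.0, 'joint_pos': array([ 6.77246462e+01,  2.42834867e+01,  9.34312300e+01, -2.60682887e-04,
        6.23710359e+01, -1.08739080e+00]), 'qd': array([-0.02113685, -0.08083034, -0.08274381, -0.11694342,  0.0249985 ,
       -0.03079151]), 'effort': array([ 1.90164013e-03, -5.44624400e+01, -2.73671830e+01,  6.45934045e-02,
        2.27365654e-02, -1.26177247e-04]), 'tool_pos': array([0.22566238, 0.58228715, 0.24391335]), 'orientation': array([-1.79914258e+02, -1.39662718e-03,  1.58812157e+02]), 'force': array([-0.43611155,  0.03171107, -0.28659326]), 'torque': array([0.02718623, 0.04083186, 0.06753226]), 'finger_force': 0.0, 'gripper_width': 0.08762689486034937}
{'fx': 422.29927435481187, 'fy': 422.29927435481187, 'cx': 255.76046478879826, 'cy': 186.22252252777136, 'k1': 0.041112428235698974, 'R': array([[ 0.02382016, -0.99966011,  0.01059514],
       [-0.9871675 , -0.02519378, -0.15768832],
       [ 0.15790165, -0.00670301, -0.98743209]]), 't': array([-0.02365881,  0.60861456,  1.14869864])}
{'fx': 497.33996254012015, 'fy': 497.33996254012015, 'cx': 255.2693416194562, 'cy': 197.63401497807283, 'k1': -0.015117544874219672, 'R': array([[ 0.78036103, -0.62531988,  0.00342103],
       [-0.33862299, -0.4271674 , -0.83836894],
       [ 0.52571012,  0.65307201, -0.54509248]]), 't': array([-0.48637252,  0.27761425,  1.10784914])}
```

View pics/top0.png

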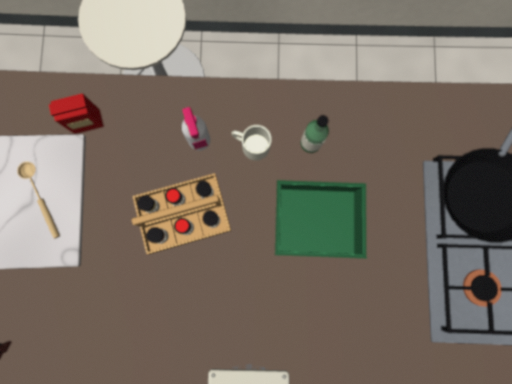

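View pics/side0.png

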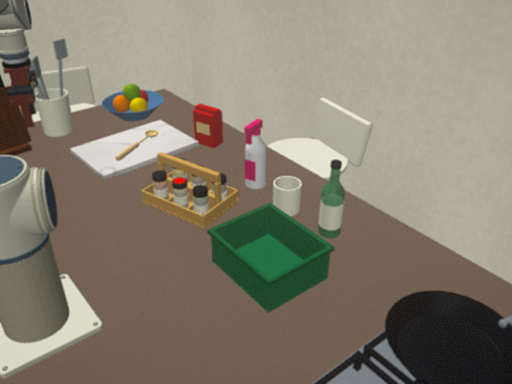

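The top view shows the caddy around (181,213), with red stickers at about (173,196) and (182,226), both in the middle column. The tub is at (321,219), and the spray, mug and oil bottle stand behind at (195,130), (256,142) and (315,135). In the side view the near sticker is at (180,183), and the far one is hidden behind the rail.

```bash
cat > h.py <<'E'
from station import *
import numpy as np, cv2
from scipy.spatial.transform import Rotation as Ro
def pose(s=None):
    s=s or sense(); return np.array(s["tool_pos"]), Ro.from_euler("xyz",s["orientation"],degrees=True).as_matrix()
def grab(n):
    p,Rt=pose(); im=get_image(n)
    if n=="wrist":
        T=np.array(im["tool_from_camera"]); im["C"]=p+Rt@T[:3,3]; im["W"]=Rt@T[:3,:3]
    else: im["W"]=np.array(im["R"]).T; im["C"]=-im["W"]@np.array(im["t"])
    im["hsv"]=cv2.cvtColor(im["color"],cv2.COLOR_RGB2HSV); return im
def ray(im,uv):
    d=(np.array(uv,float)-[im["cx"],im["cy"]])/[im["fx"],im["fy"]]; u=d.copy()
    for _ in range(20): u=d/(1+im["k1"]*(u@u))
    r=im["W"]@np.array([*u,1]); return r/np.linalg.norm(r)
def onz(im,uv,z): r=ray(im,uv); return im["C"]+r*(z-im["C"][2])/r[2]
def tri(a,ua,b,ub):
    ra,rb=ray(a,ua),ray(b,ub); k=np.linalg.lstsq(np.c_[ra,-rb],b["C"]-a["C"],rcond=None)[0]
    P,Q=a["C"]+k[0]*ra,b["C"]+k[1]*rb; return (P+Q)/2,np.linalg.norm(P-Q)
def proj(im,X):
    c=im["W"].T@(np.array(X)-im["C"]); u=c[:2]/c[2]; u=u*(1+im["k1"]*(u@u)); return u*[im["fx"],im["fy"]]+[im["cx"],im["cy"]]
def blobs(m,amin=20):
    n,l,st,c=cv2.connectedComponentsWithStats(m.astype(np.uint8)); return [(c[i].round(1),st[i,4],st[i,:4]) for i in range(1,n) if st[i,4]>=amin]
def red(im): h,s,v=cv2.split(im["hsv"]); return ((h<6)|(h>174))&(s>180)&(v>110)
def green(im): h,s,v=cv2.split(im["hsv"]); return (abs(h.astype(int)-72)<15)&(s>120)&(v>25)
def wood(im): h,s,v=cv2.split(im["hsv"]); return (h>8)&(h<25)&(s>80)&(v>110)
def delta(target,yaw=None):
    "shift in tool axes and turn from here to a world TCP target"
    s=sense(); p,R=pose(s); print("shift",(R.T@(np.array(target)-p)).round(4), "turn", None if yaw is None else -((yaw-s["orientation"][2]+90)%180-90))
E
python3 - <<'E'
from h import *
t=grab("top"); s=grab("side")
for im in(t,s):
    for f in(red,green,wood): print(f.__name__,[(b[0].tolist(),b[1],b[2].tolist()) for b in blobs(f(im),30)])
h,sa,v=cv2.split(t["hsv"]); m=(v<55)[180:245,130:235]
for b in blobs(m,25): c=b[0]+[130,180]; print("black",c,b[1],onz(t,c,.098).round(3))
for c in [(173,196),(182,226)]: print(onz(t,c,.098).round(3))
g=green(t).copy(); g[:170]=0
c=max(cv2.findContours(g.astype(np.uint8),0,2)[0],key=cv2.contourArea)
r=cv2.boxPoints(cv2.minAreaRect(c)); P=np.array([onz(t,x,.1) for x in r]); print(r,P.round(3),np.linalg.norm(np.diff(P,axis=0),axis=1))
for n,X in dict(base=(0,0,0)).items(): print(n,proj(t,X))
print("spray,mug,oil",[onz(t,x,z).round(3) for x,z in(((195,140),0),((257,142),.09),((313,150),0))])
E
```

```text
red [([68.2, 107.3], np.int32(691), [50, 94, 37, 27]), ([172.5, 195.1], np.int32(137), [166, 189, 14, 13]), ([181.7, 225.3], np.int32(137), [175, 219, 14, 13])]
green [([320.8, 218.9], np.int32(6306), [277, 182, 88, 75])]
wood [([26.2, 169.7], np.int32(179), [19, 163, 16, 14]), ([182.0, 213.6], np.int32(3927), [131, 172, 101, 83]), ([48.1, 218.3], np.int32(203), [39, 199, 19, 38]), ([472.5, 276.5], np.int32(149), [464, 270, 21, 16]), ([496.0, 288.0], np.int32(125), [490, 273, 11, 31]), ([474.3, 298.4], np.int32(145), [464, 290, 23, 16])]
red [([206.6, 124.7], np.int32(508), [194, 105, 27, 43]), ([178.9, 180.4], np.int32(59), [173, 178, 13, 6])]
green [([270.3, 255.6], np.int32(7960), [208, 204, 125, 108])]
wood [([121.0, 103.2], np.int32(230), [113, 95, 18, 17]), ([202.6, 128.2], np.int32(148), [196, 122, 14, 14]), ([151.2, 133.1], np.int32(55), [146, 131, 12, 6]), ([126.4, 151.0], np.int32(106), [116, 143, 23, 17]), ([190.3, 192.5], np.int32(3132), [140, 152, 100, 79])]
black [203.4 188.4] 158 [0.591 0.133 0.098]
black [145.5 202.9] 182 [0.548 0.286 0.098]
black [210.5 218. ] 147 [0.512 0.111 0.098]
black [155.  234.8] 178 [0.464 0.256 0.098]
[0.569 0.214 0.098]
[0.489 0.186 0.098]
[[275.94638 253.82193]
 [278.0795  181.29645]
 [366.121   183.8859 ]
 [363.98788 256.41138]] [[ 0.421 -0.066  0.1  ]
 [ 0.616 -0.069  0.1  ]
 [ 0.615 -0.308  0.1  ]
 [ 0.421 -0.298  0.1  ]] [0.19455536 0.23892051 0.19446482]
base [246.96217843 412.55536017]
spray,mug,oil [array([0.752, 0.176, 0.   ]), array([ 0.727, -0.009,  0.09 ]), array([ 0.731, -0.178,  0.   ])]
```

Run:
```python
from h import *
delta((.45,.2,.40),-163)
print(np.array(get_image("wrist")["tool_from_camera"]).round(3))
```

```text
shift [-0.3473 -0.2757 -0.1556] turn -38.18662594287957
[[-0.001 -0.97  -0.244  0.067]
 [ 1.    -0.001 -0.     0.   ]
 [-0.    -0.244  0.97  -0.14 ]
 [ 0.     0.     0.     1.   ]]
```

The manual's scale: shifts go in shares of 0.75 m and turns go in shares of 90 degrees. Converting my numbers, -0.22 m / 0.75 = -0.2933, -0.04 m / 0.75 = -0.0533.

```bash
python3 -m handwheel '[[[-0.0533, -0.04, -0.04, 0], [-0.1133, -0.0867, -0.0867, 0], [-0.1733, -0.1333, -0.1333, 0], [-0.2333, -0.18, -0.1733, 0], [-0.2933, -0.2267, -0.2067, 0]]]'; python3 -m handwheel '[[[-0.0467, -0.0373, 0, -0.1111], [-0.0933, -0.0733, 0, -0.2111], [-0.1333, -0.1067, 0, -0.3111], [-0.1693, -0.1413, 0, -0.4222], [-0.1693, -0.1413, 0, -0.4222]]]'; python3 -m handwheel '[[[0, 0, 0, 0], [0, 0, 0, 0]]]'
python3 - <<'E'
from h import *
w=grab("wrist"); np.save("w1.npy",w,allow_pickle=True); cv2.imwrite("pics/w1.png",w["color"][:,:,::-1]); print(sense()["tool_pos"],sense()["orientation"])
E
```

```text
t: 0.88
tool_pos: [0.3653, 0.3514, 0.3967]
orientation: [179.9, 0.0, 158.8]
force: [0.6, -0.1, -0.5]
gripper_width: 0.0874
finger_force: 0.0
t: 1.5
tool_pos: [0.4454, 0.2064, 0.3954]
orientation: [-180.0, -0.0, -163.4]
force: [-0.2, -0.3, 0.1]
gripper_width: 0.0877
finger_force: 0.0
t: 1.75
tool_pos: [0.4443, 0.209, 0.3954]
orientation: [180.0, -0.0, -163.2]
force: [0.1, -0.2, -0.1]
gripper_width: 0.0875
finger_force: 0.0
[0.44436355 0.20898439 0.39534389] [ 1.79990550e+02 -7.09781186e-03 -1.63171908e+02]
```

View pics/w1.png

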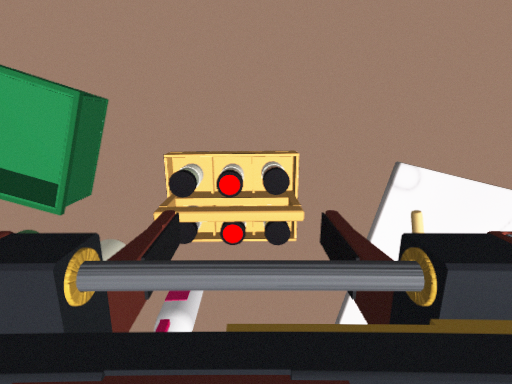

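The wrist view shows the near sticker at (230,184) and the far one at (233,233). The rail runs horizontally at row ~212, and the caddy is square to the tool.

To row units: 0.08 m / 0.75 = 0.1067, 0.04 m / 0.75 = 0.0533.

```bash
python3 -m handwheel '[[[0.0533, 0, 0, 0], [0.1067, 0, 0, 0], [0.1067, 0, 0, 0], [0.1067, 0, 0, 0], [0.1067, 0, 0, 0]]]'
python3 - <<'E'
from h import *
w=grab("wrist"); np.save("w2.npy",w,allow_pickle=True); cv2.imwrite("pics/w2.png",w["color"][:,:,::-1]); w1=np.load("w1.npy",allow_pickle=True).item()
b1=[b for b in blobs(red(w1),60) if b[0][0]>200 and b[0][1]<245];b2=[b for b in blobs(red(w),60)if b[0][0]>200 ]
print(b1,b2)
E
```

```text
t: 2.42
tool_pos: [0.369, 0.1855, 0.3954]
orientation: [180.0, 0.0, -163.2]
force: [-0.1, -0.4, -0.6]
gripper_width: 0.0878
finger_force: 0.0
[(array([229.1, 184.4]), np.int32(346), array([219, 175,  21,  20], dtype=int32)), (array([232.3, 233.3]), np.int32(303), array([223, 224,  20,  19], dtype=int32))] [(array([230.4, 229.9]), np.int32(309), array([221, 221,  20,  19], dtype=int32))]
```

View pics/w2.png

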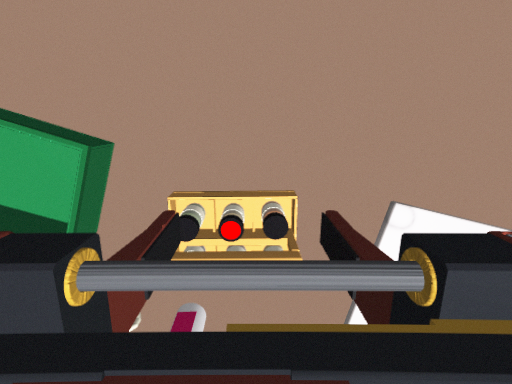

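The far sticker and rail are now hidden behind the jaws, and the near sticker is at (231,230). I'll go forward instead for the second view.

To row units: -0.19 m / 0.75 = -0.2533, -0.15 m / 0.75 = -0.2.

```bash
python3 -m handwheel '[[[-0.0667, 0, 0, 0], [-0.1333, 0, 0, 0], [-0.2, 0, 0, 0], [-0.2533, 0, 0, 0], [-0.2533, 0, 0, 0]]]';python3 -m handwheel '[[[0, 0, 0, 0], [0, 0, 0, 0]]]'
python3 - <<'E'
from h import *
w=grab("wrist"); np.save("w3.npy",w,allow_pickle=True); cv2.imwrite("pics/w3.png",w["color"][:,:,::-1]); w1=np.load("w1.npy",allow_pickle=True).item()
b1=[b[0] for b in blobs(red(w1),60) if b[0][0]>200 and b[0][1]<245];b3=[b[0] for b in blobs(red(w),60)if b[0][1]<245 ]
print(b1,b3)
for a,b in zip(b1,b3): print(tri(w1,a,w,b), onz(w1,a,.098),onz(w,b,.098))
E
```

```text
t: 3.1
tool_pos: [0.5524, 0.2404, 0.3937]
orientation: [-180.0, -0.1, -163.2]
force: [-0.1, -1.0, -0.4]
gripper_width: 0.0875
finger_force: 0.0
t: 3.35
tool_pos: [0.5493, 0.2397, 0.3955]
orientation: [180.0, -0.0, -163.2]
force: [-0.6, -0.0, -0.2]
gripper_width: 0.0879
finger_force: 0.0
[array([229.1, 184.4]), array([232.3, 233.3])] [array([228.4, 114.3]), array([231.9, 169.5])]
(array([0.48964281, 0.18868119, 0.09917723]), np.float64(6.881200180102547e-05)) [0.4899485  0.18864298 0.098     ] [0.48964509 0.18862616 0.098     ]
(array([0.56986354, 0.21692258, 0.09905844]), np.float64(0.00015083438382419088)) [0.57034697 0.21691432 0.098     ] [0.57004688 0.21698426 0.098     ]
```

View pics/w3.png

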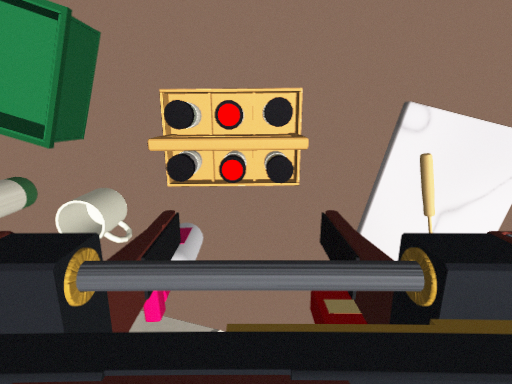

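The wrist view now shows stickers at (228,114) and (232,170), and the rail from (150,143) to (307,143). Next I'll measure the rail ends and the tub rim.

Run:
```python
from h import *
w1=np.load("w1.npy",allow_pickle=True).item();w3=np.load("w3.npy",allow_pickle=True).item()
E={}
for n,w,r0,r1 in(("w1",w1,195,228),("w3",w3,128,158)):
    m=wood(w)[r0:r1,130:330]; _,l,st,c=cv2.connectedComponentsWithStats(m.astype(np.uint8)); m=l==1+st[1:,4].argmax()
    xs=np.where(m.sum(0)>=3)[0]; a,b=xs[0],xs[-1]
    e=[]
    for x,k in((a,range(a+1,a+6)),(b,range(b-5,b))):
        ys=[np.where(m[:,j])[0] for j in k]; print(n,x+130,[(y.min()+r0,y.max()+r0) for y in ys]); e.append((x+130+(0 if x==a else 1)-.5,np.mean([y.mean() for y in ys])+r0))
    E[n]=e
P=[]
for i in(0,1): p,g=tri(w1,E["w1"][i],w3,E["w3"][i]); P.append(p); print("rail end",p.round(4),g.round(4),onz(w3,E["w3"][i],.138).round(4))
d=P[1]-P[0]; print("len",np.linalg.norm(d),"mid",(P[0]+P[1])/2,"yaw",np.degrees(np.arctan2(-d[0],d[1])))
t=grab("top"); s=grab("side")
for n,im in(("t",t),("s",s)):
    g=green(im).astype(np.uint8)
    if n=="t": g[:170]=0
    c=max(cv2.findContours(g,0,2)[0],key=cv2.contourArea); print(n,cv2.approxPolyDP(cv2.convexHull(c),5,True)[:,0].tolist())
delta((.4897,.1887,.25),-162.5);delta((.4897,.1887,.092),-162.5)
```

```text
w1 130 [(np.int64(195), np.int64(220)), (np.int64(195), np.int64(224)), (np.int64(195), np.int64(226)), (np.int64(196), np.int64(227)), (np.int64(196), np.int64(226))]
w1 329 [(np.int64(195), np.int64(211)), (np.int64(195), np.int64(211)), (np.int64(195), np.int64(210)), (np.int64(196), np.int64(207)), (np.int64(195), np.int64(208))]
w3 130 [(np.int64(128), np.int64(157)), (np.int64(129), np.int64(157)), (np.int64(128), np.int64(157)), (np.int64(129), np.int64(157)), (np.int64(129), np.int64(157))]
w3 329 [(np.int64(128), np.int64(157)), (np.int64(129), np.int64(157)), (np.int64(128), np.int64(157)), (np.int64(128), np.int64(157)), (np.int64(128), np.int64(157))]
rail end [0.5759 0.0495 0.102 ] 0.0098 [0.5673 0.0685 0.138 ]
rail end [0.484  0.3707 0.0453] 0.0082 [0.4854 0.3392 0.138 ]
len 0.3388238181386619 mid [0.52998593 0.21013167 0.07367798] yaw 15.964229301522533
t [[279, 182], [363, 185], [364, 256], [277, 253]]
s [[270, 204], [332, 249], [323, 279], [267, 310], [213, 260], [208, 231]]
shift [ 0.0721 -0.0316  0.1459] turn -0.6807398584715827
shift [ 0.0722 -0.0316  0.3039] turn -0.6807398584715827
```

```bash
sed -i 's/(s>80)&(v>110)/(s>125)\&(v>110)/' h.py
python3 - <<'E'
from h import *
w1=np.load("w1.npy",allow_pickle=True).item();w3=np.load("w3.npy",allow_pickle=True).item()
E={}
for n,w,r0,r1 in(("w1",w1,195,228),("w3",w3,128,158)):
    m=wood(w)[r0:r1,140:320]
    xs=np.where(m.sum(0)>=3)[0]; a,b=xs[0],xs[-1]; e=[]
    for x,k in((a,range(a+1,a+5)),(b,range(b-4,b))):
        ys=[np.where(m[:,j])[0] for j in k]; print(n,x+140,[(int(y.min()+r0),int(y.max()+r0)) for y in ys]); e.append((x+140+(-.5 if x==a else .5),np.mean([y.mean() for y in ys])+r0))
    E[n]=e
P=[]
for i in(0,1): p,g=tri(w1,E["w1"][i],w3,E["w3"][i]); P.append(p); print("rail end",p.round(4),g.round(4),onz(w3,E["w3"][i],.138).round(4))
d=P[1]-P[0]; print("len",np.linalg.norm(d),"mid",(P[0]+P[1])/2,"yaw",np.degrees(np.arctan2(-d[0],d[1])))
t=grab("top"); s=grab("side")
for a,b in(((279,182),(270,204)),((363.5,185),(332,249)),((277,253),(208,231))): p,g=tri(t,a,s,b); print("tub",p.round(3),g.round(3))
E
```

```text
w1 153 [(212, 220), (211, 219), (210, 218), (209, 217)]
w1 303 [(204, 220), (205, 220), (208, 220), (209, 220)]
w3 148 [(139, 149), (139, 150), (138, 150), (138, 150)]
w3 308 [(136, 149), (137, 149), (137, 148), (138, 148)]
rail end [0.565  0.0875 0.1223] 0.001 [0.5618 0.0931 0.138 ]
rail end [0.4945 0.3135 0.1235] 0.0013 [0.494  0.3108 0.138 ]
len 0.23668576108216005 mid [0.52972889 0.20047731 0.12288629] yaw 17.321406116361572
tub [ 0.615 -0.072  0.099] 0.002
tub [ 0.613 -0.303  0.092] 0.001
tub [ 0.422 -0.068  0.097] 0.005
```

To row units: 0.146 m / 0.75 = 0.1947, 0.135 m / 0.75 = 0.18, -0.7 degrees / 90 = -0.0078.

```bash
python3 -m handwheel '[[[0.0267, -0.0133, 0.06, -0.0078], [0.06, -0.0267, 0.12, -0.0078], [0.0867, -0.04, 0.18, -0.0078], [0.0961, -0.0421, 0.1947, -0.0078], [0.0961, -0.0421, 0.1947, -0.0078]]]' 0.062 20; python3 -m handwheel '[[[0, 0, 0, 0], [0, 0, 0, 0]]]'; python3 -c "
from h import *
delta((.4897,.1887,.092),-162.5)"
```

```text
t: 4.22
tool_pos: [0.4906, 0.1891, 0.25]
orientation: [180.0, 0.0, -162.5]
force: [0.7, 0.6, 1.3]
gripper_width: 0.0622
finger_force: 0.0
t: 4.47
tool_pos: [0.4915, 0.1896, 0.2509]
orientation: [180.0, 0.2, -162.5]
force: [-0.5, 0.4, 0.3]
gripper_width: 0.0619
finger_force: 0.0
shift [ 0.0025 -0.0003  0.1589] turn 0.027684357404382354
```

To row units: 0.158 m / 0.75 = 0.2107, 0.145 m / 0.75 = 0.1933.

```bash
python3 -m handwheel '[[[0.0013, 0, 0.0467, 0], [0.0013, 0, 0.1067, 0], [0.0013, 0, 0.16, 0], [0.0013, 0, 0.1933, 0], [0.0013, 0, 0.2107, 0]]]'; python3 -m handwheel '[[[0, 0, 0, 0], [0, 0, 0, 0], [0, 0, 0, 0], [0, 0, 0, 0], [0, 0, 0, 0]]]' 0.02 20; python3 -m handwheel '[[[0, 0, -0.0133, 0], [0, 0, -0.04, 0], [0, 0, -0.08, 0], [0, 0, -0.1333, 0], [0, 0, -0.1867, 0]]]'; python3 -m handwheel '[[[0, 0, -0.04, 0], [0, 0, -0.0667, 0], [0, 0, -0.0667, 0]]]'
python3 - <<'E'
from h import *
for n in("top","side"): cv2.imwrite(f"pics/{n}1.png",grab(n)["color"][:,:,::-1])
a=cv2.imread("pics/side1.png")[100:330,60:380]; cv2.imwrite("pics/c1.png",cv2.resize(a,None,fx=2,fy=2))
delta((.558,-.186,.27),-162.5)
E
```

```text
t: 5.1
tool_pos: [0.4895, 0.1887, 0.0906]
orientation: [180.0, -0.0, -162.5]
force: [-0.4, 0.8, 0.5]
gripper_width: 0.0624
finger_force: 0.0
t: 5.72
tool_pos: [0.4901, 0.1888, 0.0924]
orientation: [180.0, 0.1, -162.5]
force: [-0.0, -0.4, 6.6]
gripper_width: 0.0436
finger_force: 20.0
t: 6.35
tool_pos: [0.4887, 0.1884, 0.2329]
orientation: [-180.0, -0.0, -162.5]
force: [0.6, 0.5, -0.6]
gripper_width: 0.0436
finger_force: 20.0
t: 6.72
tool_pos: [0.4898, 0.1888, 0.2832]
orientation: [180.0, 0.2, -162.5]
force: [-0.2, 0.5, -1.2]
gripper_width: 0.0431
finger_force: 20.0
shift [ 0.0466 -0.3778  0.011 ] turn 0.012804932436324634
```

View pics/c1.png

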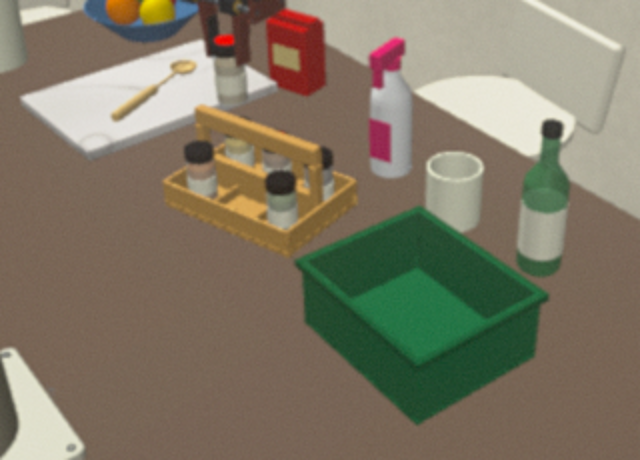

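The side crop shows the jar hanging upright in the fingers at crop (230,75). Its middle cell is empty, and the caddy and other jars are still upright.

To row units: -0.23 m / 0.75 = -0.3067, 0.005 m / 0.75 = 0.0067.

```bash
python3 -m handwheel '[[[0.0067, -0.04, 0, 0], [0.0133, -0.1067, 0, 0], [0.0267, -0.1733, 0, 0], [0.0333, -0.24, 0, 0], [0.04, -0.3067, 0, 0]]]'; python3 -m handwheel '[[[0.0067, -0.0667, 0, 0], [0.0147, -0.1333, 0.0133, 0], [0.0221, -0.1867, 0.0133, 0], [0.0221, -0.1971, 0.0147, 0], [0.0221, -0.1971, 0.0147, 0]]]'; python3 -m handwheel '[[[0, 0, 0, 0], [0, 0, 0, 0]]]'; python3 -c "
from h import *
cv2.imwrite('pics/top2.png',grab('top')['color'][:,:,::-1])
delta((.558,-.186,.09),-162.5)"
```

```text
t: 7.45
tool_pos: [0.5291, -0.0414, 0.2799]
orientation: [179.9, -0.1, -162.5]
force: [1.1, -0.1, -0.5]
gripper_width: 0.0434
finger_force: 20.0
t: 8.07
tool_pos: [0.5579, -0.1855, 0.2691]
orientation: [179.9, -0.1, -162.5]
force: [0.5, 0.6, -0.3]
gripper_width: 0.0438
finger_force: 20.0
t: 8.32
tool_pos: [0.5584, -0.1846, 0.2705]
orientation: [180.0, -0.0, -162.4]
force: [0.4, -0.6, -0.8]
gripper_width: 0.0438
finger_force: 20.0
shift [ 0.0008 -0.0011  0.1805] turn 0.08986385954196408
```

Lower it slowly, and read the force near the floor before letting go.

To row units: 0.17 m / 0.75 = 0.2267, 0.15 m / 0.75 = 0.2.

```bash
python3 -m handwheel '[[[0, 0, 0.04, 0], [0, 0, 0.1067, 0], [0, 0, 0.16, 0], [0, 0, 0.2, 0], [0, 0, 0.2267, 0]]]'; python3 -m handwheel '[[[0, 0, 0.004, 0], [0, 0, 0.008, 0], [0, 0, 0.012, 0], [0, 0, 0.012, 0], [0, 0, 0.012, 0]]]'; python3 -c "
from station import *
s=sense(); print(s['force'],s['tool_pos'])"
```

```text
t: 9.0
tool_pos: [0.5582, -0.1851, 0.0991]
orientation: [180.0, -0.0, -162.4]
force: [0.4, -0.2, -2.1]
gripper_width: 0.0436
finger_force: 20.0
t: 9.62
tool_pos: [0.5587, -0.1859, 0.0919]
orientation: [-180.0, 0.0, -162.5]
force: [0.6, -1.1, -0.4]
gripper_width: 0.0435
finger_force: 20.0
[ 0.63850869 -1.11015    -0.4050439 ] [ 0.55873155 -0.18588884  0.09185684]
```

To row units: 0.002 m / 0.75 = 0.0027, 0.001 m / 0.75 = 0.0013.

```bash
python3 -m handwheel '[[[0, 0, 0.0013, 0], [0, 0, 0.0027, 0], [0, 0, 0.0027, 0]]]'; python3 -m handwheel '[[[0, 0, 0, 0], [0, 0, 0, 0], [0, 0, 0, 0], [0, 0, 0, 0]]]' 0.075; python3 -m handwheel '[[[0, 0, -0.0267, 0], [0, 0, -0.08, 0], [0, 0, -0.1467, 0], [0, 0, -0.2, 0], [0, 0, -0.2, 0]]]' 0.062;  python3 - <<'E'
from h import *
t=grab("top"); print([b for b in blobs(red(t),40)]); 
for b in blobs(red(t),40): print(onz(t,b[0],.095).round(3))
delta((.570,.217,.25),-162.5)
E
```

```text
t: 10.0
tool_pos: [0.5586, -0.1858, 0.0895]
orientation: [-180.0, 0.0, -162.5]
force: [-0.7, -0.5, 1.0]
gripper_width: 0.0435
finger_force: 20.0
t: 10.5
tool_pos: [0.5584, -0.1858, 0.0893]
orientation: [180.0, -0.0, -162.5]
force: [-0.2, -0.1, 0.5]
gripper_width: 0.0746
finger_force: 0.0
t: 11.12
tool_pos: [0.5606, -0.1865, 0.2444]
orientation: [-179.7, 0.4, -162.5]
force: [0.1, -0.3, -0.6]
gripper_width: 0.062
finger_force: 0.0
[(array([ 68. , 107.1]), np.int32(668), array([50, 94, 37, 27], dtype=int32)), (array([172.5, 195.1]), np.int32(138), array([166, 189,  14,  13], dtype=int32))]
[0.81  0.516 0.095]
[0.572 0.216 0.095]
shift [-0.1315  0.3811 -0.0086] turn 0.015119446965314864
```

To row units: 0.23 m / 0.75 = 0.3067, 0.18 m / 0.75 = 0.24.

```bash
python3 -m handwheel '[[[-0.0133, 0.04, 0, 0], [-0.04, 0.1067, 0, 0], [-0.0667, 0.1733, -0.0133, 0], [-0.0867, 0.24, -0.0133, 0], [-0.1067, 0.3067, -0.0133, 0]]]'; python3 -m handwheel '[[[-0.02, 0.0667, 0, 0], [-0.0467, 0.1333, 0, 0], [-0.064, 0.1867, 0, 0], [-0.068, 0.2013, 0, 0], [-0.068, 0.2013, 0, 0]]]'; python3 -m handwheel '[[[0, 0, 0, 0], [0, 0, 0, 0]]]'
python3 - <<'E'
from h import *
t=grab("top"); print([(b[0],onz(t,b[0],.095).round(3)) for b in blobs(red(t),40)])
cv2.imwrite("pics/t3.png",cv2.resize(t["color"][100:280,110:390,::-1],None,fx=2.5,fy=2.5))
delta((.570,.217,.092),-162.5)
E
```

```text
t: 11.8
tool_pos: [0.5645, 0.0592, 0.2483]
orientation: [180.0, -0.1, -162.5]
force: [1.0, 0.1, -0.3]
gripper_width: 0.0623
finger_force: 0.0
t: 12.42
tool_pos: [0.568, 0.2169, 0.2484]
orientation: [-180.0, -0.1, -162.4]
force: [-0.4, 0.2, 0.2]
gripper_width: 0.062
finger_force: 0.0
t: 12.68
tool_pos: [0.5689, 0.2156, 0.2493]
orientation: [-180.0, -0.0, -162.6]
force: [0.5, -0.2, -0.4]
gripper_width: 0.0616
finger_force: 0.0
[(array([ 68.1, 107.1]), array([0.81 , 0.516, 0.095])), (array([176.1, 195.8]), array([0.57 , 0.206, 0.095])), (array([321.7, 203.3]), array([ 0.559, -0.188,  0.095]))]
shift [-0.0014  0.0008  0.1574] turn -0.07146400557323318
```

View pics/t3.png

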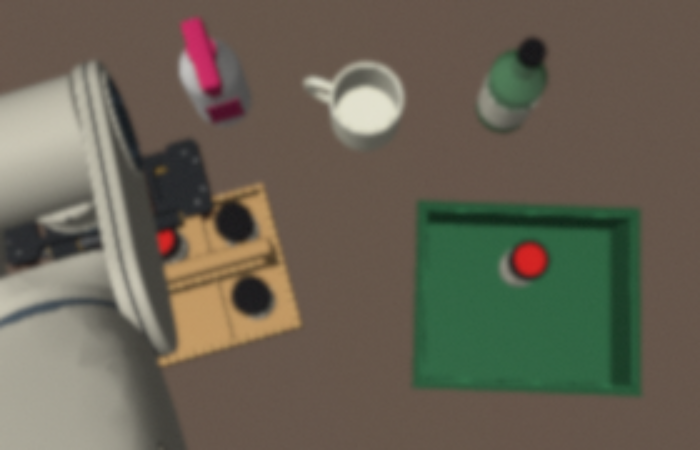

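The first jar stands upright in the tub, with its sticker at crop (530,260). Now the second jar.

To row units: 0.157 m / 0.75 = 0.2093, 0.145 m / 0.75 = 0.1933.

```bash
python3 -m handwheel '[[[-0.0013, 0.0013, 0.0467, 0], [-0.0013, 0.0013, 0.1067, 0], [-0.0013, 0.0013, 0.16, 0], [-0.0013, 0.0013, 0.1933, 0], [-0.0013, 0.0013, 0.2093, 0]]]'; python3 -m handwheel '[[[0, 0, 0, 0], [0, 0, 0, 0], [0, 0, 0, 0], [0, 0, 0, 0], [0, 0, 0, 0]]]' 0.02 20; python3 -m handwheel '[[[0, 0, -0.0133, 0], [0, 0, -0.04, 0], [0, 0, -0.08, 0], [0, 0, -0.1333, 0], [0, 0, -0.1867, 0]]]'; python3 -m handwheel '[[[0, 0, -0.04, 0], [0, 0, -0.0667, 0], [0, 0, -0.0667, 0]]]'
python3 - <<'E'
from h import *
delta((.478,-.186,.27),-162.5)
E
```

```text
t: 13.35
tool_pos: [0.5689, 0.2174, 0.091]
orientation: [-180.0, -0.1, -162.5]
force: [-0.3, 0.1, 0.5]
gripper_width: 0.0618
finger_force: 0.0
t: 13.98
tool_pos: [0.5702, 0.2185, 0.0935]
orientation: [-180.0, 0.1, -162.5]
force: [-0.2, -0.4, 6.2]
gripper_width: 0.0436
finger_force: 20.0
t: 14.6
tool_pos: [0.5692, 0.2182, 0.2348]
orientation: [180.0, 0.0, -162.5]
force: [-0.2, -0.1, -0.3]
gripper_width: 0.0434
finger_force: 20.0
t: 14.98
tool_pos: [0.5702, 0.2186, 0.2852]
orientation: [180.0, 0.3, -162.5]
force: [-0.2, 0.1, -0.8]
gripper_width: 0.0432
finger_force: 20.0
shift [ 0.2097 -0.3581  0.0142] turn 0.014705004061084992
```

To row units: -0.21 m / 0.75 = -0.28, -0.165 m / 0.75 = -0.22.

```bash
python3 -m handwheel '[[[0.02, -0.04, 0, 0], [0.0533, -0.1, 0, 0], [0.0933, -0.16, 0, 0], [0.1293, -0.22, 0, 0], [0.164, -0.28, 0, 0]]]'; python3 -m handwheel '[[[0.036, -0.06, 0, 0], [0.072, -0.12, 0.0133, 0], [0.1027, -0.1733, 0.0173, 0], [0.1156, -0.1973, 0.0187, 0], [0.1156, -0.1973, 0.0187, 0]]]'; python3 -m handwheel '[[[0, 0, 0, 0], [0, 0, 0, 0]]]'; python3 -c "
from h import *
delta((.478,-.186,.09),-162.5)"
```

```text
t: 15.6
tool_pos: [0.514, -0.0205, 0.2817]
orientation: [180.0, -0.1, -162.5]
force: [0.1, -1.4, -1.0]
gripper_width: 0.0437
finger_force: 20.0
t: 16.23
tool_pos: [0.4763, -0.1871, 0.2676]
orientation: [179.9, -0.1, -162.6]
force: [0.3, 0.7, -0.4]
gripper_width: 0.0438
finger_force: 20.0
t: 16.48
tool_pos: [0.4773, -0.1853, 0.2683]
orientation: [180.0, -0.0, -162.4]
force: [-0.6, 0.5, -0.7]
gripper_width: 0.0438
finger_force: 20.0
shift [-0.0005 -0.001   0.1783] turn 0.08461789170362977
```

To row units: 0.17 m / 0.75 = 0.2267, 0.15 m / 0.75 = 0.2.

```bash
python3 -m handwheel '[[[0, 0, 0.04, 0], [0, 0, 0.1067, 0], [0, 0, 0.16, 0], [0, 0, 0.2, 0], [0, 0, 0.2267, 0]]]'; python3 -m handwheel '[[[0, 0, 0.004, 0], [0, 0, 0.008, 0], [0, 0, 0.0107, 0], [0, 0, 0.012, 0], [0, 0, 0.012, 0]]]'; python3 -m handwheel '[[[0, 0, 0, 0], [0, 0, 0, 0], [0, 0, 0, 0], [0, 0, 0, 0]]]' 0.075; python3 -m handwheel '[[[0, 0, -0.0267, 0], [0, 0, -0.08, 0], [0, 0, -0.1467, 0], [0, 0, -0.2, 0], [0, 0, -0.2, 0]]]'
python3 - <<'E'
from h import *
delta((.5297,.2005,.25),107.4)
E
```

```text
t: 17.1
tool_pos: [0.4769, -0.1851, 0.0969]
orientation: [179.9, -0.1, -162.4]
force: [-0.1, -0.9, -0.2]
gripper_width: 0.0439
finger_force: 20.0
t: 17.73
tool_pos: [0.4778, -0.1865, 0.0905]
orientation: [-179.9, 0.1, -162.5]
force: [-1.0, 1.2, 4.8]
gripper_width: 0.0434
finger_force: 20.0
t: 18.23
tool_pos: [0.4771, -0.1863, 0.0894]
orientation: [180.0, -0.0, -162.5]
force: [-0.8, -0.0, -0.8]
gripper_width: 0.0746
finger_force: 0.0
t: 18.85
tool_pos: [0.4789, -0.187, 0.2424]
orientation: [-179.8, 0.3, -162.5]
force: [-0.5, -0.1, -0.2]
gripper_width: 0.0746
finger_force: 0.0
shift [-0.1651  0.3542 -0.0082] turn -89.8866490956421
```

To row units: 0.215 m / 0.75 = 0.2867, 0.175 m / 0.75 = 0.2333, 50 degrees / 90 = 0.5556.

```bash
python3 -m handwheel '[[[-0.0267, 0.0533, 0, 0.1111], [-0.0533, 0.1133, 0, 0.2222], [-0.08, 0.1733, 0, 0.3333], [-0.1067, 0.2333, 0, 0.4444], [-0.1333, 0.2867, 0, 0.5556]]]'; python3 -c "
from h import *
t=grab('top'); print([(b[0],b[1],onz(t,b[0],.095).round(3)) for b in blobs(red(t),40)])
delta((.5297,.2005,.25),107.4)"
```

```text
t: 19.48
tool_pos: [0.507, 0.0505, 0.2379]
orientation: [-179.9, -0.1, 147.2]
force: [-0.3, 0.5, -0.9]
gripper_width: 0.0751
finger_force: 0.0
[(array([ 68.1, 107.2]), np.int32(686), array([0.81 , 0.516, 0.095])), (array([321.7, 203.3]), np.int32(135), array([ 0.559, -0.188,  0.095])), (array([322.1, 233.3]), np.int32(140), array([ 0.479, -0.189,  0.095]))]
shift [ 0.0623  0.1342 -0.0116] turn 39.21805223206076
```

Both jars stand in the tub. Now position over the rail and look again from the wrist before gripping.

To row units: 0.134 m / 0.75 = 0.1787, 0.12 m / 0.75 = 0.16, 39.2 degrees / 90 = 0.4356.

```bash
python3 -m handwheel '[[[0.0267, 0.0533, 0, 0.1111], [0.0533, 0.1133, -0.0133, 0.2222], [0.0733, 0.16, -0.0133, 0.3333], [0.0831, 0.1787, -0.0155, 0.4356], [0.0831, 0.1787, -0.0155, 0.4356]]]'; python3 -m handwheel '[[[0, 0, 0, 0], [0, 0, 0, 0]]]'
python3 - <<'E'
from h import *
w=grab("wrist"); cv2.imwrite("pics/w4.png",w["color"][:,:,::-1]); np.save("w4.npy",w,allow_pickle=True)
delta((.5297,.2005,.13),107.4)
c,s=np.cos(np.radians(17.4)),np.sin(np.radians(17.4))
for y in(-.115,.115): 
  for x in(-.009,.009): print(proj(w,(.5297+c*x-s*y,.2005+s*x+c*y,.138)).round(1))
E
```

```text
t: 20.15
tool_pos: [0.5266, 0.1959, 0.2495]
orientation: [-179.9, 0.0, 108.5]
force: [-0.3, -0.3, -1.0]
gripper_width: 0.0754
finger_force: 0.0
t: 20.4
tool_pos: [0.527, 0.1944, 0.2506]
orientation: [-180.0, 0.0, 108.4]
force: [0.1, -0.1, -0.4]
gripper_width: 0.0749
finger_force: 0.0
shift [0.0049 0.0044 0.1208] turn 0.9337892262784209
[244.3 294.1]
[261.7 294.3]
[247.4  51.8]
[269.   52.2]
```

View pics/w4.png

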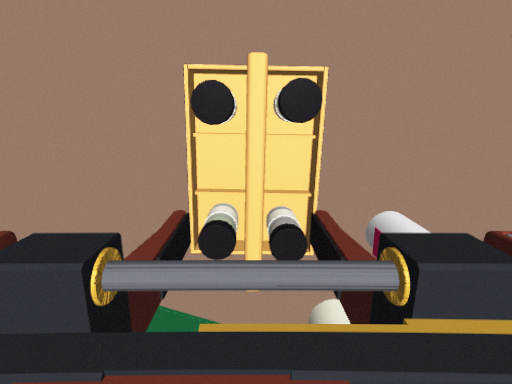

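The view matches the prediction: the rail's far end is at columns 248-268, row 53, and the middle cells are empty. The four good jars are upright.

To row units: 0.1245 m / 0.75 = 0.166, 0.075 m / 0.75 = 0.1, 0.9 degrees / 90 = 0.01.

```bash
python3 -m handwheel '[[[0.0065, 0.0059, 0.0467, 0.01], [0.0065, 0.0059, 0.1, 0.01], [0.0065, 0.0059, 0.14, 0.01], [0.0065, 0.0059, 0.16, 0.01], [0.0065, 0.0059, 0.166, 0.01]]]'; python3 -m handwheel '[[[0, 0, 0, 0], [0, 0, 0, 0]]]'; python3 -c "
from h import *
s=sense();print(s['force'],s['torque']);delta((.5297,.2005,.126),107.4)"; python3 -m handwheel '[[[0, 0, 0, 0], [0, 0, 0, 0], [0, 0, 0, 0], [0, 0, 0, 0], [0, 0, 0, 0]]]' 0.005 60;python3 -m handwheel '[[[0, 0, 0, 0], [0, 0, 0, 0], [0, 0, 0, 0]]]'; python3 -c "
from h import *
s=sense();print(s['force'],s['torque'])"
```

```text
t: 21.08
tool_pos: [0.5299, 0.201, 0.1261]
orientation: [-180.0, 0.0, 107.4]
force: [0.6, 0.6, 0.8]
gripper_width: 0.0751
finger_force: 0.0
t: 21.32
tool_pos: [0.5306, 0.2016, 0.1276]
orientation: [179.9, -0.0, 107.4]
force: [-0.2, 0.1, -0.1]
gripper_width: 0.0749
finger_force: 0.0
[-0.1841914   0.08039096 -0.09699469] [-4.51363003e-02  8.43787366e-02 -1.45264000e-05]
shift [-0.0008 -0.0012  0.0016] turn 0.017259269841787273
t: 21.95
tool_pos: [0.5299, 0.2014, 0.1265]
orientation: [-180.0, 0.0, 107.4]
force: [-0.9, 1.0, 0.4]
gripper_width: 0.0285
finger_force: 0.0
t: 22.32
tool_pos: [0.5296, 0.2013, 0.1264]
orientation: [-180.0, -0.0, 107.4]
force: [-2.3, -0.3, -0.1]
gripper_width: 0.0179
finger_force: 60.0
[-2.26676761 -0.27425137 -0.14236745] [-0.13004162  0.1534109  -0.00603354]
```

To row units: -0.015 m / 0.75 = -0.02, -0.014 m / 0.75 = -0.0187.

```bash
python3 -m handwheel '[[[0, 0, -0.004, 0], [0, 0, -0.008, 0], [0, 0, -0.0133, 0], [0, 0, -0.0187, 0], [0, 0, -0.02, 0]]]'; for i in 1 2 3 4; do python3 -m handwheel '[[[0, 0, 0, 0]]]' >/dev/null; python3 -c "
from h import *
s=sense();p,R=pose(s);print(s['t'],s['force'].round(2),(R.T@s['torque']).round(3),s['tool_pos'].round(4))"; done
python3 - <<'E'
from h import *
w=grab("wrist"); cv2.imwrite("pics/w5.png",w["color"][:,:,::-1]); w4=np.load("w4.npy",allow_pickle=True).item()
s=grab("side"); cv2.imwrite("pics/s5.png",cv2.resize(s["color"][110:260,110:310,::-1],None,fx=3.5,fy=3.5))
E
```

```text
t: 22.95
tool_pos: [0.5301, 0.2015, 0.1419]
orientation: [180.0, -0.0, 107.4]
force: [-0.1, 0.5, -6.5]
gripper_width: 0.0175
finger_force: 60.0
23.075 [-0.3  -0.29 -6.42] [0.064 0.019 0.012] [0.5299 0.2014 0.1416]
23.2 [-0.45 -0.17 -6.07] [ 0.086  0.044 -0.025] [0.5298 0.2014 0.1414]
23.325 [-1.12  0.72 -6.75] [ 0.065 -0.03  -0.007] [0.5298 0.2014 0.1413]
23.45 [-0.17  1.32 -6.69] [ 0.097 -0.034 -0.041] [0.5299 0.2014 0.1414]
```

View pics/s5.png

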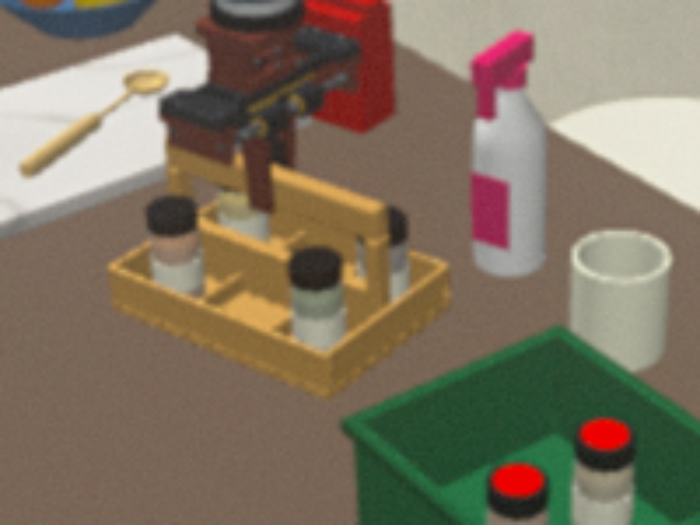

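The caddy hangs 15 mm up and looks level, with the jars upright. The load is about 6.5 N with almost no moment about the pads, so the grip is at the balance point. Lifting the rest.

The manual's scale: shifts go in shares of 0.75 m and turns go in shares of 90 degrees. Converting my numbers, -0.036 m / 0.75 = -0.048, -0.028 m / 0.75 = -0.0373.

```bash
python3 -m handwheel '[[[0, 0, -0.0067, 0], [0, 0, -0.016, 0], [0, 0, -0.0267, 0], [0, 0, -0.0373, 0], [0, 0, -0.048, 0]]]'; python3 -m handwheel '[[[0, 0, -0.0107, 0], [0, 0, -0.0213, 0], [0, 0, -0.032, 0], [0, 0, -0.0427, 0], [0, 0, -0.0533, 0]]]';python3 -m handwheel '[[[0, 0, -0.0067, 0], [0, 0, -0.0107, 0], [0, 0, -0.012, 0], [0, 0, -0.012, 0], [0, 0, -0.012, 0]]]';python3 -m handwheel '[[[0, 0, 0, 0], [0, 0, 0, 0], [0, 0, 0, 0], [0, 0, 0, 0], [0, 0, 0, 0]]]'
python3 - <<'E'
from h import *
w=grab("wrist"); s=grab("side")
a=cv2.resize(s["color"][70:270,100:350,::-1],(700,560)); cv2.imwrite("pics/s6.png",a)
# caddy rim rows in the gripper: compare tilt between two pads-relative wrist pictures
w5=cv2.imread("pics/w5.png"); d=cv2.phaseCorrelate(*[np.float32(cv2.cvtColor(x,cv2.COLOR_BGR2GRAY)[40:170,185:330]) for x in(w5,w["color"][:,:,::-1].copy())]); print("shift px since 15 mm lift",d)
st=sense(); p,R=pose(st); print(st["force"].round(2),(R.T@st["torque"]).round(3),st["qd"].round(2))
E
```

```text
t: 24.18
tool_pos: [0.5299, 0.2014, 0.1782]
orientation: [180.0, -0.0, 107.4]
force: [-0.1, -0.4, -6.1]
gripper_width: 0.0179
finger_force: 60.0
t: 24.8
tool_pos: [0.5298, 0.2014, 0.218]
orientation: [-180.0, -0.0, 107.4]
force: [0.6, 0.4, -5.8]
gripper_width: 0.0178
finger_force: 60.0
t: 25.42
tool_pos: [0.5297, 0.2013, 0.2262]
orientation: [-180.0, 0.0, 107.4]
force: [0.2, -0.7, -6.7]
gripper_width: 0.0177
finger_force: 60.0
t: 26.05
tool_pos: [0.5299, 0.2014, 0.2265]
orientation: [180.0, 0.0, 107.4]
force: [0.4, -0.4, -6.5]
gripper_width: 0.0177
finger_force: 60.0
shift px since 15 mm lift ((0.017700507617007588, 0.48483621115080666), 1.0179665083237637)
[ 0.51 -0.36 -6.05] [ 0.068 -0.029  0.013] [ 0.    0.06 -0.11 -0.02  0.05  0.12]
```

View pics/s6.png

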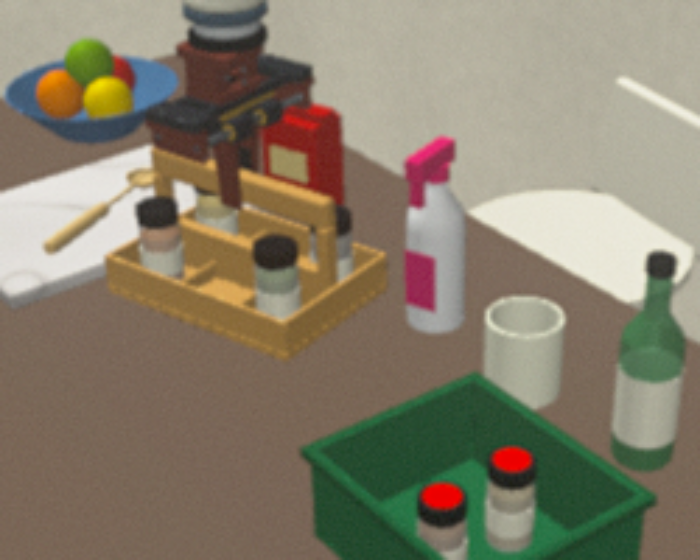

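The caddy hangs level about 10 cm up with all four good jars upright. Both stickered jars stand in the tub and the bystanders are untouched. One last check for creep, then I'll hand in.

Run:
```python
from h import *
f=lambda:np.float32(cv2.cvtColor(grab("wrist")["color"],cv2.COLOR_RGB2GRAY)[40:170,185:330])
a=f()
for _ in range(12): b=f()
d=cv2.phaseCorrelate(a,b)[0]; print("creep px in 0.6 s",d,sense()["tool_pos"])
if np.hypot(*d)<.3: print(close_job())
```

```text
creep px in 0.6 s (-0.0037756423798640526, 0.5113962493549025) [0.52988279 0.20140513 0.22649082]
```

Run:
```python
from h import *
g=lambda im:cv2.cvtColor(im,cv2.COLOR_BGR2GRAY)
w5=g(cv2.imread("pics/w5.png")); fr=[]
for i in range(9): fr.append((sense()["t"],g(grab("wrist")["color"][:,:,::-1].copy())))
m=np.zeros_like(w5); m[45:205,180:335]=255
p=cv2.goodFeaturesToTrack(w5,40,.05,6,mask=m)
for t,f in fr[::2]:
    q,ok,_=cv2.calcOpticalFlowPyrLK(w5,f,p,None); d=(q-p)[ok.ravel()==1,0]; pp=p[ok.ravel()==1,0]
    up=pp[:,1]<130; print(round(t,2),np.median(d[up],0).round(2),np.median(d[~up],0).round(2),len(d))
```

```text
26.8 [0.02 0.  ] [0.03 0.  ] 30
26.9 [0.03 0.  ] [0.03 0.  ] 30
27.0 [0.02 0.01] [0.02 0.  ] 30
27.1 [0.02 0.  ] [0.02 0.01] 30
27.2 [0.02 0.  ] [0.01 0.01] 30
```

Feature tracking shows no motion since the 15 mm lift, so the 0.5 px was a phase-correlation artefact (odd window size). Handing in.

```bash
python3 -c "
from station import *
print(close_job())"
```

```text
the job is handed in; nothing more can be done
None
```

Both out-of-date jars are standing in the tub, and the caddy is held level and still about 10 cm above the worktop with the four good jars upright; the job is handed in, but no verdict came back.

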